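# Heft the spice tins: rack the light ones, hold up the heaviest

## Task

Three identical closed spice tins stand on the worktop, and only hefting can tell which is the heaviest. Stand the two lighter tins in the wooden refill rack, one right down in each round pocket, and let go of them; then pick up the heaviest tin and finish while still holding it upright, still and clear of everything, with its underside at least 12 cm above the worktop. Keep the tins upright all along, and leave the rest of the things on the worktop where they are.

Things in the scene. Friction and masses are not known exactly. Their poses are not given: they have to be found in the camera images.
- tin_1: closed round spice tin, 60 mm diameter, 95 mm high: bare metal, paper band with a red stripe, green lid that stays on. The three look alike; any can be the heaviest. They weigh 0.1 to 0.8 kg, the heaviest at least 0.15 kg more than either other; what is inside may shift a few mm. Origin: centre of its underside, z up. Stands upright on the worktop.
- tin_2: closed round spice tin, 60 mm diameter, 95 mm high: bare metal, paper band with a red stripe, green lid that stays on. The three look alike; any can be the heaviest. They weigh 0.1 to 0.8 kg, the heaviest at least 0.15 kg more than either other; what is inside may shift a few mm. Origin: centre of its underside, z up. Stands upright on the worktop.
- tin_3: closed round spice tin, 60 mm diameter, 95 mm high: bare metal, paper band with a red stripe, green lid that stays on. The three look alike; any can be the heaviest. They weigh 0.1 to 0.8 kg, the heaviest at least 0.15 kg more than either other; what is inside may shift a few mm. Origin: centre of its underside, z up. Stands upright on the worktop.
- rack: fixed refill rack, a light oak block 130 x 260 x 40 mm with small steel end plates and two round pockets in its top, 120 mm apart. Origin: centre of its underside, on the worktop; y along its length, z up
- pocket_left (a point): centre of the floor of the rack's +y (rack frame) round pocket: a blind hole 68 mm across and 30 mm deep with a 3 mm chamfer at its mouth; this point is 10 mm above the worktop, the mouth 30 mm above this point
- pocket_right (a point): centre of the floor of the rack's -y (rack frame) round pocket: a blind hole 68 mm across and 30 mm deep with a 3 mm chamfer at its mouth; this point is 10 mm above the worktop, the mouth 30 mm above this point
- olive_cup: bystander: clear plastic cup of black olives, 79 mm wide, 68 mm high; loose, to be left alone. Origin: centre of its underside
- bottle_red_cap: bystander: yellow squeeze bottle with pointed red cap, 59 mm diameter, 236 mm high; loose, to be left alone. Origin: centre of its underside
- dough_ball_3: bystander: ball of dough, about 103 mm wide, 56 mm high; loose, to be left alone. Origin: centre of its underside
- clear_tub: bystander: clear round tub with a lid, 127 x 139 mm, 99 mm high; loose, to be left alone. Origin: centre of its underside

How it is judged:
On the way, in this order (a step that is already met when the one before it is completed fails the run):
1. one of the two lighter tins stands in a pocket of the rack, let go (((((horizontal distance between tin_1 and pocket_left below 0.008 m and z of tin_1 in the frame of pocket_left below 0.006 m and angle between tin_1's own z axis and vertical below 0.12 rad) or (horizontal distance between tin_1 and pocket_right below 0.008 m and z of tin_1 in the frame of pocket_right below 0.006 m and angle between tin_1's own z axis and vertical below 0.12 rad)) and contact force between tin_1 and rack below 4 N and contact force between the fingers and tin_1 below 0.1 N and linear speed of tin_1 below 0.03 m/s) or (((horizontal distance between tin_2 and pocket_left below 0.008 m and z of tin_2 in the frame of pocket_left below 0.006 m and angle between tin_2's own z axis and vertical below 0.12 rad) or (horizontal distance between tin_2 and pocket_right below 0.008 m and z of tin_2 in the frame of pocket_right below 0.006 m and angle between tin_2's own z axis and vertical below 0.12 rad)) and contact force between tin_2 and rack below 4 N and contact force between the fingers and tin_2 below 0.1 N and linear speed of tin_2 below 0.03 m/s) or (((horizontal distance between tin_3 and pocket_left below 0.008 m and z of tin_3 in the frame of pocket_left below 0.006 m and angle between tin_3's own z axis and vertical below 0.12 rad) or (horizontal distance between tin_3 and pocket_right below 0.008 m and z of tin_3 in the frame of pocket_right below 0.006 m and angle between tin_3's own z axis and vertical below 0.12 rad)) and contact force between tin_3 and rack below 4 N and contact force between the fingers and tin_3 below 0.1 N and linear speed of tin_3 below 0.03 m/s))), for 0.2 s.
2. both lighter tins stand in the rack, one in each pocket, let go ((((((horizontal distance between tin_2 and pocket_left below 0.008 m and z of tin_2 in the frame of pocket_left below 0.006 m and angle between tin_2's own z axis and vertical below 0.12 rad) or (horizontal distance between tin_2 and pocket_right below 0.008 m and z of tin_2 in the frame of pocket_right below 0.006 m and angle between tin_2's own z axis and vertical below 0.12 rad)) and contact force between tin_2 and rack below 4 N and contact force between the fingers and tin_2 below 0.1 N and linear speed of tin_2 below 0.03 m/s) and (((horizontal distance between tin_3 and pocket_left below 0.008 m and z of tin_3 in the frame of pocket_left below 0.006 m and angle between tin_3's own z axis and vertical below 0.12 rad) or (horizontal distance between tin_3 and pocket_right below 0.008 m and z of tin_3 in the frame of pocket_right below 0.006 m and angle between tin_3's own z axis and vertical below 0.12 rad)) and contact force between tin_3 and rack below 4 N and contact force between the fingers and tin_3 below 0.1 N and linear speed of tin_3 below 0.03 m/s)) or ((((horizontal distance between tin_1 and pocket_left below 0.008 m and z of tin_1 in the frame of pocket_left below 0.006 m and angle between tin_1's own z axis and vertical below 0.12 rad) or (horizontal distance between tin_1 and pocket_right below 0.008 m and z of tin_1 in the frame of pocket_right below 0.006 m and angle between tin_1's own z axis and vertical below 0.12 rad)) and contact force between tin_1 and rack below 4 N and contact force between the fingers and tin_1 below 0.1 N and linear speed of tin_1 below 0.03 m/s) and (((horizontal distance between tin_3 and pocket_left below 0.008 m and z of tin_3 in the frame of pocket_left below 0.006 m and angle between tin_3's own z axis and vertical below 0.12 rad) or (horizontal distance between tin_3 and pocket_right below 0.008 m and z of tin_3 in the frame of pocket_right below 0.006 m and angle between tin_3's own z axis and vertical below 0.12 rad)) and contact force between tin_3 and rack below 4 N and contact force between the fingers and tin_3 below 0.1 N and linear speed of tin_3 below 0.03 m/s)) or ((((horizontal distance between tin_1 and pocket_left below 0.008 m and z of tin_1 in the frame of pocket_left below 0.006 m and angle between tin_1's own z axis and vertical below 0.12 rad) or (horizontal distance between tin_1 and pocket_right below 0.008 m and z of tin_1 in the frame of pocket_right below 0.006 m and angle between tin_1's own z axis and vertical below 0.12 rad)) and contact force between tin_1 and rack below 4 N and contact force between the fingers and tin_1 below 0.1 N and linear speed of tin_1 below 0.03 m/s) and (((horizontal distance between tin_2 and pocket_left below 0.008 m and z of tin_2 in the frame of pocket_left below 0.006 m and angle between tin_2's own z axis and vertical below 0.12 rad) or (horizontal distance between tin_2 and pocket_right below 0.008 m and z of tin_2 in the frame of pocket_right below 0.006 m and angle between tin_2's own z axis and vertical below 0.12 rad)) and contact force between tin_2 and rack below 4 N and contact force between the fingers and tin_2 below 0.1 N and linear speed of tin_2 below 0.03 m/s)))), for 0.2 s.
At the end, for the whole second after the job is handed in: both lighter tins stand let go in the pockets, each pressing under 4 N on the rack (8 mm of centre, 6 mm of the floor, 0.12 rad); the heaviest is held in the fingers, underside over 115 mm above the worktop, upright within 0.2 rad, still, touching no rack, tin or bystander ((((((horizontal distance between tin_2 and pocket_left below 0.008 m and z of tin_2 in the frame of pocket_left below 0.006 m and angle between tin_2's own z axis and vertical below 0.12 rad) or (horizontal distance between tin_2 and pocket_right below 0.008 m and z of tin_2 in the frame of pocket_right below 0.006 m and angle between tin_2's own z axis and vertical below 0.12 rad)) and contact force between tin_2 and rack below 4 N and contact force between the fingers and tin_2 below 0.1 N and linear speed of tin_2 below 0.03 m/s) and (((horizontal distance between tin_3 and pocket_left below 0.008 m and z of tin_3 in the frame of pocket_left below 0.006 m and angle between tin_3's own z axis and vertical below 0.12 rad) or (horizontal distance between tin_3 and pocket_right below 0.008 m and z of tin_3 in the frame of pocket_right below 0.006 m and angle between tin_3's own z axis and vertical below 0.12 rad)) and contact force between tin_3 and rack below 4 N and contact force between the fingers and tin_3 below 0.1 N and linear speed of tin_3 below 0.03 m/s) and height (world z) of tin_1 above 0.115 m and angle between tin_1's own z axis and vertical below 0.2 rad and linear speed of tin_1 below 0.03 m/s and contact force between the fingers and tin_1 above 1 N and contact force between tin_1 and rack below 0.1 N and contact force between tin_1 and tin_2 below 0.1 N and contact force between tin_1 and tin_3 below 0.1 N and contact force between tin_1 and olive_cup below 0.1 N and contact force between tin_1 and bottle_red_cap below 0.1 N and contact force between tin_1 and dough_ball_3 below 0.1 N and contact force between tin_1 and clear_tub below 0.1 N) or ((((horizontal distance between tin_1 and pocket_left below 0.008 m and z of tin_1 in the frame of pocket_left below 0.006 m and angle between tin_1's own z axis and vertical below 0.12 rad) or (horizontal distance between tin_1 and pocket_right below 0.008 m and z of tin_1 in the frame of pocket_right below 0.006 m and angle between tin_1's own z axis and vertical below 0.12 rad)) and contact force between tin_1 and rack below 4 N and contact force between the fingers and tin_1 below 0.1 N and linear speed of tin_1 below 0.03 m/s) and (((horizontal distance between tin_3 and pocket_left below 0.008 m and z of tin_3 in the frame of pocket_left below 0.006 m and angle between tin_3's own z axis and vertical below 0.12 rad) or (horizontal distance between tin_3 and pocket_right below 0.008 m and z of tin_3 in the frame of pocket_right below 0.006 m and angle between tin_3's own z axis and vertical below 0.12 rad)) and contact force between tin_3 and rack below 4 N and contact force between the fingers and tin_3 below 0.1 N and linear speed of tin_3 below 0.03 m/s) and height (world z) of tin_2 above 0.115 m and angle between tin_2's own z axis and vertical below 0.2 rad and linear speed of tin_2 below 0.03 m/s and contact force between the fingers and tin_2 above 1 N and contact force between tin_2 and rack below 0.1 N and contact force between tin_2 and tin_1 below 0.1 N and contact force between tin_2 and tin_3 below 0.1 N and contact force between tin_2 and olive_cup below 0.1 N and contact force between tin_2 and bottle_red_cap below 0.1 N and contact force between tin_2 and dough_ball_3 below 0.1 N and contact force between tin_2 and clear_tub below 0.1 N) or ((((horizontal distance between tin_1 and pocket_left below 0.008 m and z of tin_1 in the frame of pocket_left below 0.006 m and angle between tin_1's own z axis and vertical below 0.12 rad) or (horizontal distance between tin_1 and pocket_right below 0.008 m and z of tin_1 in the frame of pocket_right below 0.006 m and angle between tin_1's own z axis and vertical below 0.12 rad)) and contact force between tin_1 and rack below 4 N and contact force between the fingers and tin_1 below 0.1 N and linear speed of tin_1 below 0.03 m/s) and (((horizontal distance between tin_2 and pocket_left below 0.008 m and z of tin_2 in the frame of pocket_left below 0.006 m and angle between tin_2's own z axis and vertical below 0.12 rad) or (horizontal distance between tin_2 and pocket_right below 0.008 m and z of tin_2 in the frame of pocket_right below 0.006 m and angle between tin_2's own z axis and vertical below 0.12 rad)) and contact force between tin_2 and rack below 4 N and contact force between the fingers and tin_2 below 0.1 N and linear speed of tin_2 below 0.03 m/s) and height (world z) of tin_3 above 0.115 m and angle between tin_3's own z axis and vertical below 0.2 rad and linear speed of tin_3 below 0.03 m/s and contact force between the fingers and tin_3 above 1 N and contact force between tin_3 and rack below 0.1 N and contact force between tin_3 and tin_1 below 0.1 N and contact force between tin_3 and tin_2 below 0.1 N and contact force between tin_3 and olive_cup below 0.1 N and contact force between tin_3 and bottle_red_cap below 0.1 N and contact force between tin_3 and dough_ball_3 below 0.1 N and contact force between tin_3 and clear_tub below 0.1 N))); the arm keeps its last pose, push and grip.
It fails at once if a tin is tipped over (more than 0.6 rad) (angle between any of tin_1, tin_2, tin_3's own z axis and vertical above 0.6 rad).
It fails at once if a bystander is moved by more than 30 mm (distance of any of olive_cup, bottle_red_cap, dough_ball_3, clear_tub from where it was at the start of the episode above 0.03 m).
It also fails if it takes over 72 s, if anything falls off the work surface, if the arm or the gripper's body presses on something with over 40 N, if the wrist force passes 120 N, or if a joint passes its speed limit or range.

## Robot

A 7-joint arm with a two-finger parallel gripper is mounted at the origin on a cart in front of the work surface, level with it; the furniture and walls round the work are solid. World frame = base frame: x ahead of the robot, y to its left, z up, the work surface at z = 0. Lengths are in m, angles in rad, forces in N, time in s.
With the tool pointing down it reaches from about 0.4 to 0.85 m from the base axis. Payload 10.4 kg.
Tool frame: the origin (TCP) lies between the finger pads; the fingertips stand ahead of it and the grasp point (between the pads) lies 3 mm ahead of it (r.tips_ahead is the z of the fingertips in the tool frame, in m); z points along the fingers, y is the line along which they close (so a half turn about z gives the same grasp; the last joint's range is limited). The gripper opens to 87 mm and grips with 3 to 60 N. Pads are 19 mm wide; open, the fingers measure 117 mm over their backs; the gripper's body (75 mm by 190 mm) begins 51 mm behind the grasp point.
Start: joints at [-1.183, 0.332, -0.065, 1.46, 0.022, 1.35, -0.088], TCP at [0.25, 0.573, 0.245] pointing down, gripper open.
Joint ranges: [-2.6, 2.6], [-0.5, 2.12], [-1.47, 1.34], [0.16, 2.42], [-1.27, 4.41], [0.06, 2.06], [-2.6, 2.6]. Speed limits (rad/s): [2.22, 2.22, 2.79, 2.79, 3.14, 3.14, 3.14].

## Interface

Orientations are given as a unit quaternion [x, y, z, w].
In Python, from bench import telemetry, camera, get_calibration, r gives the robot as it stands.
- The arm moves only by the tool drive_tool, never from a script. Its argument "series" is one flat list of numbers, 7 for each row, row after row: the turn, a rotation vector about the tool's x, y, z in units of 5 degrees (1.0 is 5 degrees), then the shift along the tool's x, y, z in units of 40 mm (1.0 is 40 mm), then the opening, from -1 (shut) to 1 (fully open). A call has 1 to 10 rows; each row is the pose to reach, as a shift and turn from the pose commanded when the call began, along the tool's axes at that moment; what a row does not reach only later rows make up. A row lasts 1/12 s, in which the tool goes at most 41.7 mm and 7.16 degrees, less where a joint would pass 70% of its speed; a pose out of reach is approached as far as the arm can. A call with a gripper value outside its range is refused whole. The fingers move at their own pace and stop on an object; "grip_force" is the grip in N (left out, the last holds). Time passes only in rows, so rows that repeat a pose let the fingers close. It gives the time, the measured TCP pose, the force, the opening and the grip force at its end, in the units of the state.
- telemetry.read_state(): the state, without advancing time (a new reading comes with each control period).
- camera(name): name is "scene" or "top"; returns the picture (480x640x3 uint8, red, green, blue); there is no depth.
- get_calibration(name): a dict with "fovy" (degrees; the focal length in pixels is half the picture's height over the tangent of half this angle, whatever the lens; pixels are square), "cx", "cy" (the principal point, pixels), "xyz" and "rotation" of the camera in the world. Camera axes: x right, y up, looking along -z (the intrinsics and any distortion apply to the point x, -y, -z); pixel columns grow to the right and rows downward; lengths in m; the calibration is good to about 2 mm. A picture is of the moment at which its call begins. get_calibration takes no time and is no camera call.
- r.close_job(): hands the job in; it is judged then, once.
The state is a dict: "time": time; "joint_positions": joint angles; "joint_vel": joint speeds; "joint_torque": joint torques, N m; "ee_pos": TCP position; "eef_rot": TCP orientation; "ft_force": force on the tool from outside, world axes, zero at the start; "torque": the same for the moment, N m; "width": finger opening in m; "grip_force": force on a finger pad.
Only numpy, scipy, OpenCV 4.12 (cv2) and the standard library are available. Lean on these libraries where they do the work, as an engineer would, in place of code of your own. Each camera call takes 0.05 s, during which the arm holds its last target. There are 200 camera calls.

## Working session

There is one attempt and no reset: what is moved stays moved. The work goes in short steps, Python scripts to look and compute and a tool call to move; the robot and the scene stay as the last step left them, time stands still between calls to the robot, and variables do not carry over. Pictures are saved under pics/ and viewed, at most 10 in all, crops included, and the job is handed in when it is done.

Besides the shell and the picture viewer there is one more tool, called after "Emit:" in YAML: its name, and indented under it one key for each argument. drive_tool: Moves the arm, as the interface text tells. Its arguments: {"type":"object","properties":{"series":{"type":"array"},"grip_force":{"type":"number"}},"required":["series"]}

```bash
mkdir -p pics; ls; python3 - <<'E'
from bench import telemetry,camera,get_calibration,r
import cv2
for n in ("scene","top"):
    c=get_calibration(n); print(n,c)
    cv2.imwrite(f"pics/{n}0.png",camera(n)[:,:,::-1])
print(telemetry.read_state(), r.tips_ahead)
E
```

```text
pics
scene {'fovy': 47.48649274563135, 'cx': 326.0770155717947, 'cy': 237.4284093633259, 'xyz': array([ 0.01147198, -0.65446272,  0.97654514]), 'rotation': array([ 0.34759509, -0.13419911, -0.30920079,  0.87496464])}
top {'fovy': 53.33981582665125, 'cx': 324.0398277627241, 'cy': 238.61396565155476, 'xyz': array([0.45088165, 0.03247062, 1.07261016]), 'rotation': array([ 0.03861887, -0.04626895, -0.70561221,  0.70603057])}
{'time': 0.1, 'joint_positions': array([-1.18260947,  0.33278202, -0.06471529,  1.4608528 ,  0.02158767,
        1.34992116, -0.0884628 ]), 'joint_vel': array([ 0.0004773 , -0.00277155, -0.00125059, -0.00137628,  0.00123689,
        0.00183485,  0.0010959 ]), 'joint_torque': array([ 1.63833083e-04, -6.24552441e+01,  2.36460386e-02, -3.90711021e+01,
       -6.16028113e-02,  3.65423178e-02,  8.67168251e-05]), 'ee_pos': array([0.24944274, 0.57271062, 0.24385234]), 'eef_rot': array([ 2.03918974e-01,  9.78987564e-01, -6.24794335e-04, -1.08845698e-04]), 'ft_force': array([ 0.10772138, -0.13691066,  0.36345462]), 'torque': array([-0.10555449,  0.02288382, -0.00797596]), 'grip_force': 0.0, 'width': 0.08687139887295896} 0.022
```

View pics/scene0.png

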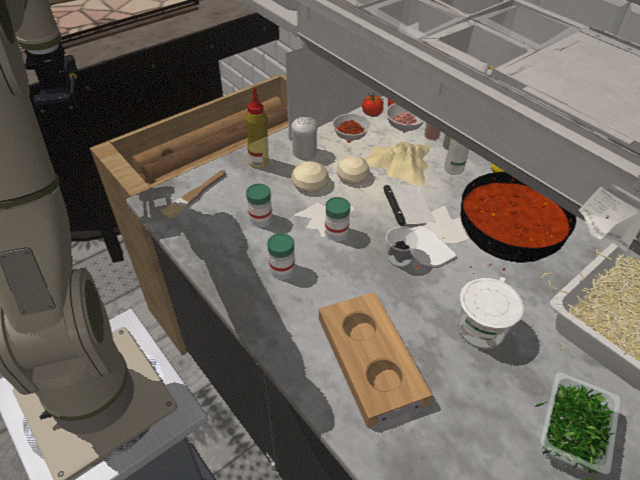

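View pics/top0.png

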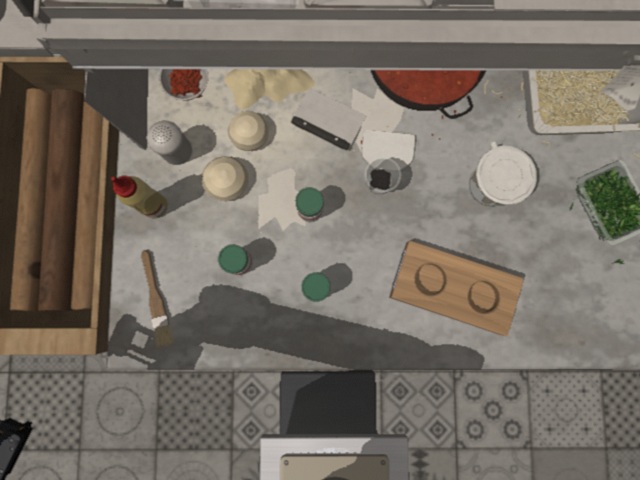

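Scene: green lids at about (259,192), (338,208), (281,246), pockets at (360,325), (384,375). Top: lids at (234,259), (309,203), (316,287), pockets at (431,278), (484,296).

```bash
cat > h.py <<'E'
import numpy as np,cv2
from scipy.spatial.transform import Rotation as R
from bench import get_calibration
def ray(n,uv):
    c=get_calibration(n); f=240/np.tan(np.radians(c["fovy"]/2))
    uv=np.atleast_2d(uv); d=np.c_[(uv[:,0]-c["cx"])/f,-(uv[:,1]-c["cy"])/f,-np.ones(len(uv))]
    return np.array(c["xyz"]),R.from_quat(c["rotation"]).apply(d)
def plane(n,uv,z):
    o,d=ray(n,uv); return o+d*((z-o[2])/d[:,2])[:,None]
def tri(ua,ub):
    oa,da=ray("scene",ua); ob,db=ray("top",ub); da=da[0];db=db[0]
    s=np.linalg.lstsq(np.c_[da,-db],ob-oa,rcond=None)[0]
    p,q=oa+s[0]*da,ob+s[1]*db
    return (p+q)/2,np.linalg.norm(p-q)
def lids(img):
    h=cv2.cvtColor(img,cv2.COLOR_RGB2HSV)
    m=cv2.inRange(h,(65,70,30),(95,255,200)); m=cv2.morphologyEx(m,cv2.MORPH_OPEN,np.ones((3,3)))
    cs=[c for c in cv2.findContours(m,0,2)[0] if 200<cv2.contourArea(c)<1500]
    return m,cs
E
python3 - <<'E'
from h import *
for n in("scene","top"):
    im=cv2.imread(f"pics/{n}0.png")[:,:,::-1]
    m,cs=lids(im)
    for c in cs:
        x,y,w,h=cv2.boundingRect(c); e=cv2.fitEllipse(cv2.convexHull(c)); print(n,(x,y,w,h),np.round(e[0],1),np.round(e[1],1),plane(n,e[0],.095).round(4))
    hs=cv2.cvtColor(im,cv2.COLOR_RGB2HSV)
s=cv2.imread("pics/scene0.png");t=cv2.imread("pics/top0.png")
A=cv2.resize(s[285:430,310:440],None,fx=4,fy=4,interpolation=2)
B=cv2.resize(t[230:340,380:530],None,fx=5,fy=5,interpolation=2)
C=cv2.resize(s[175:285,235:365],None,fx=4,fy=4,interpolation=2)
cv2.imwrite("pics/A.png",A);cv2.imwrite("pics/B.png",B);cv2.imwrite("pics/C.png",C)
E
```

```text
scene (268, 233, 25, 24) [280.3 244.8] [24.  26.2] [[0.467  0.0317 0.095 ]]
scene (326, 197, 24, 21) [337. 207.] [20.1 23.9] [[0.6439 0.0476 0.095 ]]
scene (247, 184, 23, 20) [257.6 193.5] [20.4 23.7] [[0.5237 0.2024 0.095 ]]
top (303, 274, 27, 27) [315.7 286.7] [26.8 27.1] [[0.4703 0.0389 0.095 ]]
top (219, 246, 27, 26) [232.5 258.6] [26.7 26.9] [[0.5276 0.2093 0.095 ]]
top (297, 189, 25, 26) [309.  201.3] [25.4 26.6] [[0.647  0.0531 0.095 ]]
```

View pics/A.png

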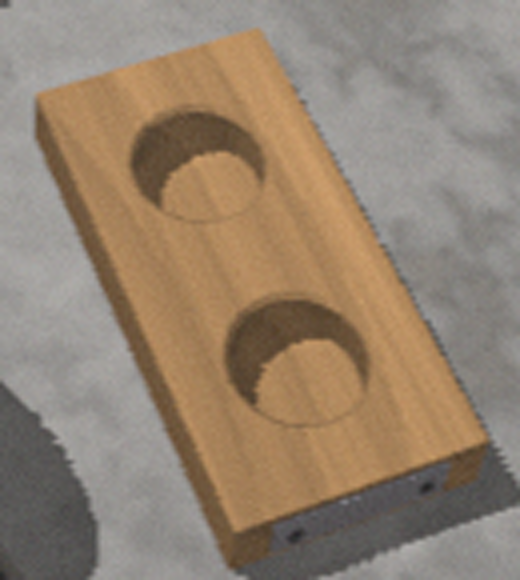

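View pics/B.png

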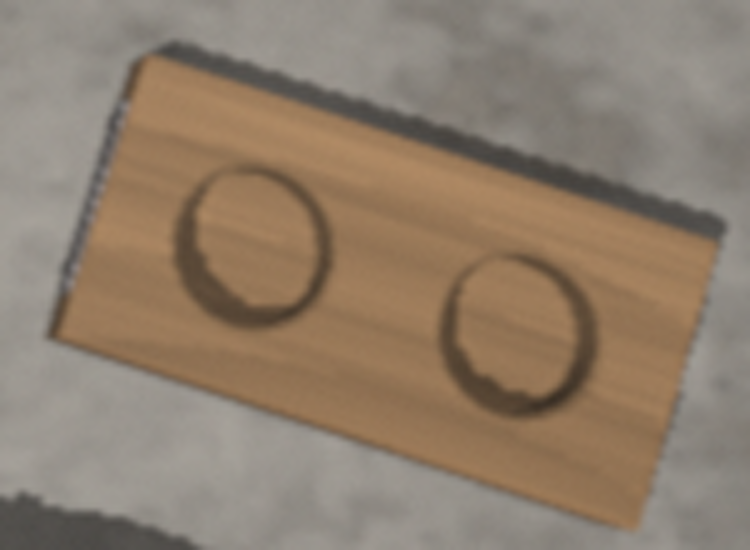

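View pics/C.png

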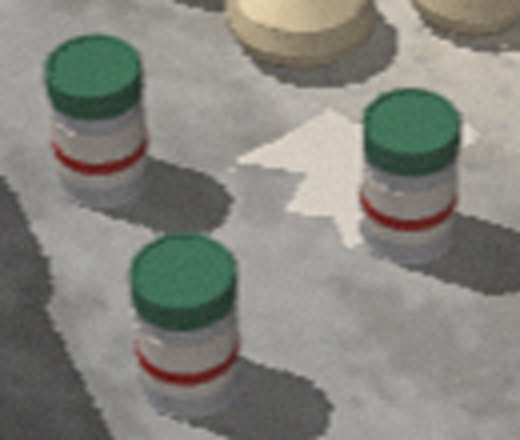

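A and B show both pocket mouths. Their centres are at scene ≈(359.5,326), (384.1,375) and top ≈(430.6,279.1), (483.8,297). C shows the lid tops, with centres at ≈(258.5,192.5), (338,207), (280.9,242.8).

```bash
python3 - <<'E'
from h import *
S=dict(tA=(258.1,192.2),tB=(337.6,206.8),tC=(280.5,242.5),p1=(359.1,325.7),p2=(383.7,374.6))
T=dict(tA=(232.5,258.6),tB=(309,201.3),tC=(315.7,286.7),p1=(430.2,278.7),p2=(483.4,296.6))
for k in S:
    p,e=tri(S[k],T[k]); z=.095 if k[0]=='t' else .04
    print(k,p.round(4),e.round(4),"planes",plane("scene",S[k],z).round(4)[0,:2],plane("top",T[k],z).round(4)[0,:2])
B=np.array([(148,52),(722,240),(636,530),(62,335)])/5+[379.6,229.6]
A=np.array([(36,95),(260,28),(490,440),(232,533)])/4+[309.6,284.6]
for n,q in(("top",B),("scene",A)):
    P=plane(n,q,.04)[:,:2]; print(n,P.round(4).tolist(),P.mean(0).round(4),[np.linalg.norm(P[i]-P[i-1]).round(4) for i in range(4)])
# bystanders, rough
for k,u in dict(bottle=(150,205),dough=(225,178),cup=(383,175),tub=(505,178),brush=(155,300)).items(): print(k,plane("top",u,.04).round(3))
im=cv2.imread("pics/top0.png")[:,:,::-1]
m,cs=lids(im)
from bench import telemetry
s=telemetry.read_state();print(R.from_quat(s["eef_rot"]).as_matrix().round(3))
E
```

```text
tA [0.5285 0.2093 0.0918] 0.0018 planes [0.5274 0.2057] [0.5275 0.2092]
tB [0.6492 0.0528 0.0885] 0.002 planes [0.6454 0.0472] [0.647  0.0531]
tC [0.4711 0.0383 0.094 ] 0.0019 planes [0.4714 0.0371] [0.4703 0.0389]
p1 [ 0.4891 -0.2089  0.0377] 0.001 planes [ 0.4883 -0.2102] [ 0.4886 -0.2081]
p2 [ 0.4506 -0.3228  0.0381] 0.001 planes [ 0.4502 -0.3238] [ 0.4502 -0.3219]
top [[0.5727, -0.1644], [0.491, -0.4118], [0.3676, -0.3687], [0.4502, -0.1248]] [ 0.4704 -0.2674] [np.float64(0.1288), np.float64(0.2605), np.float64(0.1308), np.float64(0.2575)]
scene [[0.4507, -0.1239], [0.574, -0.1649], [0.4922, -0.4109], [0.3671, -0.3689]] [ 0.471  -0.2672] [np.float64(0.2589), np.float64(0.13), np.float64(0.2593), np.float64(0.1319)]
bottle [[0.649 0.402 0.04 ]]
dough [[0.71 0.24 0.04]]
cup [[ 0.718 -0.109  0.04 ]]
tub [[ 0.712 -0.381  0.04 ]]
brush [[0.443 0.382 0.04 ]]
[[-0.917  0.399 -0.   ]
 [ 0.399  0.917 -0.001]
 [-0.    -0.001 -1.   ]]
```

Emit:
drive_tool:
  series: [0,0,0,-1,-0.56,0,1,0,0,0,-2,-1.11,0.2,1,0,0,0,-2.9,-1.6,0.5,1,0,0,0,-3.8,-2.1,0.8,1,0,0,0,-4.7,-2.6,1.1,1,0,0,0,-5.6,-3.1,1.4,1,0,0,0,-6.5,-3.6,1.6,1,0,0,0,-7.4,-4.1,1.8,1,0,0,0,-8.2,-4.55,1.95,1,0,0,0,-8.8,-4.88,2,1]

```text
time: 0.93
ee_pos: [0.4951, 0.2507, 0.1635]
eef_rot: [0.204, 0.979, -0.001, -0.0]
ft_force: [0.4, 0.9, -0.0]
width: 0.0872
grip_force: 0.0
```

Emit:
drive_tool:
  series: [0,0,0,-0.6,-0.35,0,1,0,0,0,-1,-0.55,0,1,0,0,0,-1.2,-0.66,0,1,0,0,0,-1.23,-0.68,0,1,0,0,0,-1.23,-0.68,0,1,0,0,0,-1.23,-0.68,0,1]

```text
time: 1.43
ee_pos: [0.5276, 0.2106, 0.1644]
eef_rot: [0.203, 0.979, 0.0, -0.0]
ft_force: [0.6, 0.1, -0.2]
width: 0.087
grip_force: 0.0
```

```bash
cat >> h.py <<'E'
def go(target=None):
    from bench import telemetry
    s=telemetry.read_state(); M=R.from_quat(s["eef_rot"])
    print("t",round(s["time"],2),"pos",s["ee_pos"].round(4),"F",s["ft_force"].round(2),"w",round(s["width"],4),"g",round(float(s["grip_force"]),1),"rot",M.as_matrix().round(3).tolist(),"q",s["joint_positions"].round(2))
    if target is not None: print("units",(M.inv().apply(np.array(target)-s["ee_pos"])/.04).round(3))
E
python3 -c "
from h import *
go((.528,.209,.064))"
```

```text
t 1.43 pos [0.5276 0.2106 0.1644] F [ 0.55  0.11 -0.17] w 0.087 g 0.0 rot [[-0.918, 0.397, -0.001], [0.397, 0.918, 0.001], [0.001, 0.0, -1.0]] q [-0.63  0.26  0.2   1.73 -0.06  1.15  0.75]
units [-0.026 -0.033  2.51 ]
```

Emit:
drive_tool:
  series: [0,0,0,0,-0.03,0.6,1,0,0,0,0,-0.03,1.2,1,0,0,0,0,-0.03,1.8,1,0,0,0,0,-0.03,2.3,1,0,0,0,0,-0.03,2.5,1,0,0,0,0,-0.03,2.5,1,0,0,0,0,-0.03,2.5,-1,0,0,0,0,-0.03,2.5,-1,0,0,0,0,-0.03,2.5,-1,0,0,0,0,-0.03,2.5,-1]
  grip_force: 30

```text
time: 2.27
ee_pos: [0.5287, 0.2082, 0.0657]
eef_rot: [0.204, 0.979, 0.001, 0.001]
ft_force: [-0.2, -0.1, 0.0]
width: 0.0679
grip_force: 0.0
```

```bash
python3 -c "
from h import *
go()"
```

```text
t 2.27 pos [0.5287 0.2082 0.0657] F [-0.24 -0.06  0.01] w 0.0679 g 0.0 rot [[-0.917, 0.399, 0.002], [0.399, 0.917, 0.001], [-0.001, 0.002, -1.0]] q [-0.62  0.38  0.19  1.81 -0.09  0.96  0.77]
```

Emit:
drive_tool:
  series: [0,0,0,0,0,0,-1,0,0,0,0,0,0,-1,0,0,0,0,0,0,-1,0,0,0,0,0,0,-1,0,0,0,0,0,-0.2,-1,0,0,0,0,0,-0.5,-1,0,0,0,0,0,-0.8,-1,0,0,0,0,0,-1,-1,0,0,0,0,0,-1,-1,0,0,0,0,0,-1,-1]

```text
time: 3.1
ee_pos: [0.5284, 0.208, 0.1053]
eef_rot: [0.204, 0.979, 0.001, 0.0]
ft_force: [-0.5, -0.0, -3.0]
width: 0.0596
grip_force: 30.0
```

Emit:
drive_tool:
  series: [0,0,0,0,0,0,-1,0,0,0,0,0,0,-1,0,0,0,0,0,0,-1,0,0,0,0,0,0,-1]

```text
time: 3.43
ee_pos: [0.5279, 0.2077, 0.1041]
eef_rot: [0.204, 0.979, -0.0, -0.0]
ft_force: [-0.4, -0.1, -2.3]
width: 0.0601
grip_force: 30.0
```

```bash
python3 -c "
from h import *
go()"
```

```text
t 3.43 pos [0.5279 0.2077 0.1041] F [-0.4  -0.05 -2.27] w 0.0601 g 30.0 rot [[-0.917, 0.399, -0.001], [0.399, 0.917, -0.0], [0.001, -0.001, -1.0]] q [-0.62  0.33  0.2   1.79 -0.07  1.03  0.76]
```

Emit:
drive_tool:
  series: [0,0,0,0,0,0,-1,0,0,0,0,0,0.3,-1,0,0,0,0,0,0.6,-1,0,0,0,0,0,0.8,-1,0,0,0,0,0,0.92,-1,0,0,0,0,0,0.97,-1,0,0,0,0,0,0.98,1,0,0,0,0,0,0.98,1,0,0,0,0,0,0.98,1,0,0,0,0,0,0.98,1]

```text
time: 4.27
ee_pos: [0.5282, 0.2079, 0.0652]
eef_rot: [0.204, 0.979, 0.0, 0.0]
ft_force: [-0.6, -0.0, 0.8]
width: 0.0791
grip_force: 0.0
```

Emit:
drive_tool:
  series: [0,0,0,0,0,0,1,0,0,0,0,0,0,1,0,0,0,0,0,-0.6,1,0,0,0,0,0,-1.2,1,0,0,0,0,0,-1.9,1,0,0,0,0,0,-2.5,1,0,0,0,0,0,-2.5,1]

```text
time: 4.85
ee_pos: [0.5304, 0.2087, 0.1706]
eef_rot: [0.204, 0.979, 0.002, 0.003]
ft_force: [0.5, -0.7, 0.4]
width: 0.0875
grip_force: 0.0
```

```bash
python3 -c "
from h import *
go((.471,.0385,.064))"
```

```text
t 4.85 pos [0.5304 0.2087 0.1706] F [ 0.49 -0.69  0.4 ] w 0.0875 g 0.0 rot [[-0.917, 0.4, 0.007], [0.4, 0.917, 0.004], [-0.005, 0.006, -1.0]] q [-0.63  0.26  0.21  1.72 -0.06  1.16  0.75]
units [-0.326 -4.511  2.638]
```

Emit:
drive_tool:
  series: [0,0,0,-0.06,-0.8,0,1,0,0,0,-0.15,-1.7,0,1,0,0,0,-0.23,-2.6,0,1,0,0,0,-0.3,-3.5,0,1,0,0,0,-0.36,-4.2,0,1,0,0,0,-0.38,-4.45,0,1,0,0,0,-0.38,-4.45,0,1,0,0,0,-0.38,-4.45,0,1,0,0,0,-0.38,-4.45,0,1]

```text
time: 5.6
ee_pos: [0.4713, 0.04, 0.1653]
eef_rot: [0.203, 0.979, 0.0, 0.0]
ft_force: [0.2, 0.5, 0.5]
width: 0.087
grip_force: 0.0
```

```bash
python3 -c "
from h import *
go((.471,.0385,.064))"
```

```text
t 5.6 pos [0.4713 0.04   0.1653] F [0.21 0.5  0.51] w 0.087 g 0.0 rot [[-0.917, 0.398, 0.0], [0.398, 0.917, 0.0], [-0.0, 0.0, -1.0]] q [-0.47  0.05  0.3   1.97 -0.02  1.12  1.  ]
units [-0.007 -0.038  2.532]
```

Emit:
drive_tool:
  series: [0,0,0,0,-0.03,0.7,1,0,0,0,0,-0.03,1.4,1,0,0,0,0,-0.03,2.1,1,0,0,0,0,-0.03,2.53,1,0,0,0,0,-0.03,2.53,1,0,0,0,0,-0.03,2.53,-1,0,0,0,0,-0.03,2.53,-1,0,0,0,0,-0.03,2.53,-1,0,0,0,0,-0.03,2.53,-1,0,0,0,0,-0.03,2.53,-1]

```text
time: 6.43
ee_pos: [0.4714, 0.038, 0.0652]
eef_rot: [0.204, 0.979, 0.001, 0.001]
ft_force: [1.1, 3.3, 2.4]
width: 0.0616
grip_force: 2.3
```

Emit:
drive_tool:
  series: [0,0,0,0,0,0,-1,0,0,0,0,0,0,-1,0,0,0,0,0,0,-1,0,0,0,0,0,-0.2,-1,0,0,0,0,0,-0.5,-1,0,0,0,0,0,-0.8,-1,0,0,0,0,0,-1,-1,0,0,0,0,0,-1,-1,0,0,0,0,0,-1,-1,0,0,0,0,0,-1,-1]

```text
time: 7.27
ee_pos: [0.4699, 0.0373, 0.1034]
eef_rot: [0.204, 0.979, -0.0, -0.001]
ft_force: [-0.9, 0.4, -6.4]
width: 0.06
grip_force: 30.0
```

Emit:
drive_tool:
  series: [0,0,0,0,0,0,-1,0,0,0,0,0,0,-1,0,0,0,0,0,0,-1]

```text
time: 7.52
ee_pos: [0.4702, 0.0374, 0.1037]
eef_rot: [0.204, 0.979, -0.0, -0.0]
ft_force: [-0.2, -0.0, -6.4]
width: 0.0595
grip_force: 30.0
```

```bash
python3 -c "
from h import *
go()"
```

```text
t 7.52 pos [0.4702 0.0374 0.1037] F [-0.18 -0.   -6.39] w 0.0595 g 30.0 rot [[-0.917, 0.399, -0.001], [0.399, 0.917, -0.0], [0.001, -0.001, -1.0]] q [-0.47  0.13  0.31  2.03 -0.05  0.99  1.03]
```

Emit:
drive_tool:
  series: [0,0,0,0,0,0.3,-1,0,0,0,0,0,0.6,-1,0,0,0,0,0,0.8,-1,0,0,0,0,0,0.92,-1,0,0,0,0,0,0.97,-1,0,0,0,0,0,0.98,-1,0,0,0,0,0,0.98,1,0,0,0,0,0,0.98,1,0,0,0,0,0,0.98,1,0,0,0,0,0,0.98,1]

```text
time: 8.35
ee_pos: [0.4711, 0.0376, 0.0655]
eef_rot: [0.204, 0.979, 0.0, 0.001]
ft_force: [0.4, -0.2, 0.0]
width: 0.0788
grip_force: 0.0
```

Emit:
drive_tool:
  series: [0,0,0,0,0,0,1,0,0,0,0,0,0,1,0,0,0,0,0,-0.6,1,0,0,0,0,0,-1.2,1,0,0,0,0,0,-1.9,1,0,0,0,0,0,-2.5,1,0,0,0,0,0,-2.5,1,0,0,0,0,0,-2.5,1]

```text
time: 9.02
ee_pos: [0.4713, 0.0377, 0.1661]
eef_rot: [0.204, 0.979, 0.001, 0.001]
ft_force: [-0.7, 0.1, 0.2]
width: 0.087
grip_force: 0.0
```

```bash
python3 -c "
from h import *
go((.648,.052,.165))"
```

```text
t 9.02 pos [0.4713 0.0377 0.1661] F [-0.68  0.09  0.24] w 0.087 g 0.0 rot [[-0.917, 0.399, 0.003], [0.399, 0.917, 0.001], [-0.002, 0.002, -1.0]] q [-0.48  0.05  0.31  1.97 -0.02  1.12  1.  ]
units [-3.907  2.092  0.042]
```

Emit:
drive_tool:
  series: [0,0,0,-0.7,0.4,0,1,0,0,0,-1.5,0.8,0,1,0,0,0,-2.3,1.25,0,1,0,0,0,-3.1,1.7,0,1,0,0,0,-3.7,2,0,1,0,0,0,-3.91,2.09,0,1,0,0,0,-3.91,2.09,0,1,0,0,0,-3.91,2.09,0,1]

```text
time: 9.68
ee_pos: [0.6466, 0.0513, 0.1631]
eef_rot: [0.204, 0.979, -0.001, -0.001]
ft_force: [-0.3, -0.7, 0.2]
width: 0.0869
grip_force: 0.0
```

```bash
python3 -c "
from h import *
go((.648,.052,.064))"
```

```text
t 9.68 pos [0.6466 0.0513 0.1631] F [-0.28 -0.67  0.21] w 0.0869 g 0.0 rot [[-0.917, 0.4, -0.003], [0.4, 0.917, -0.001], [0.002, -0.002, -1.0]] q [-0.4   0.45  0.34  1.51 -0.15  1.21  1.12]
units [-0.031  0.036  2.478]
```

Emit:
drive_tool:
  series: [0,0,0,-0.02,0.02,0.7,1,0,0,0,-0.02,0.02,1.4,1,0,0,0,-0.02,0.02,2.1,1,0,0,0,-0.02,0.02,2.5,1,0,0,0,-0.02,0.02,2.5,1,0,0,0,-0.02,0.02,2.5,-1,0,0,0,-0.02,0.02,2.5,-1,0,0,0,-0.02,0.02,2.5,-1,0,0,0,-0.02,0.02,2.5,-1,0,0,0,-0.02,0.02,2.5,-1]

```text
time: 10.52
ee_pos: [0.6489, 0.0523, 0.0661]
eef_rot: [0.204, 0.979, 0.001, 0.001]
ft_force: [1.1, 2.3, 1.3]
width: 0.0618
grip_force: 1.0
```

Emit:
drive_tool:
  series: [0,0,0,0,0,0,-1,0,0,0,0,0,0,-1,0,0,0,0,0,0,-1,0,0,0,0,0,-0.2,-1,0,0,0,0,0,-0.5,-1,0,0,0,0,0,-0.8,-1,0,0,0,0,0,-1,-1,0,0,0,0,0,-1,-1,0,0,0,0,0,-1,-1,0,0,0,0,0,-1,-1]

```text
time: 11.35
ee_pos: [0.648, 0.0521, 0.1046]
eef_rot: [0.204, 0.979, -0.0, -0.0]
ft_force: [0.0, 0.5, -2.3]
width: 0.0596
grip_force: 30.0
```

Emit:
drive_tool:
  series: [0,0,0,0,0,0,-1,0,0,0,0,0,0,-1,0,0,0,0,0,0,-1]

```text
time: 11.6
ee_pos: [0.648, 0.052, 0.1044]
eef_rot: [0.204, 0.979, -0.0, -0.0]
ft_force: [-0.3, -0.8, -3.0]
width: 0.0596
grip_force: 30.0
```

```bash
python3 -c "
from h import *
go((.451,-.3234,.165))"
```

```text
t 11.6 pos [0.648  0.052  0.1044] F [-0.27 -0.78 -2.96] w 0.0596 g 30.0 rot [[-0.917, 0.399, -0.001], [0.399, 0.917, -0.0], [0.001, -0.0, -1.0]] q [-0.39  0.5   0.32  1.56 -0.17  1.11  1.13]
units [  0.769 -10.572  -1.51 ]
```

Emit:
drive_tool:
  series: [0,0,0,0,0,-0.5,-1,0,0,0,0.03,-0.4,-1.1,-1,0,0,0,0.08,-1.1,-1.5,-1,0,0,0,0.13,-1.9,-1.5,-1,0,0,0,0.2,-2.7,-1.5,-1,0,0,0,0.25,-3.5,-1.5,-1,0,0,0,0.3,-4.3,-1.5,-1,0,0,0,0.37,-5.1,-1.5,-1,0,0,0,0.43,-5.9,-1.5,-1,0,0,0,0.48,-6.7,-1.5,-1]

```text
time: 12.43
ee_pos: [0.5227, -0.1872, 0.1649]
eef_rot: [0.204, 0.979, 0.0, 0.0]
ft_force: [0.0, -0.3, -2.7]
width: 0.06
grip_force: 30.0
```

Emit:
drive_tool:
  series: [0,0,0,0.06,-0.8,0,-1,0,0,0,0.12,-1.6,0,-1,0,0,0,0.18,-2.4,0,-1,0,0,0,0.23,-3.1,0,-1,0,0,0,0.27,-3.6,0,-1,0,0,0,0.29,-3.87,0,-1,0,0,0,0.29,-3.87,0,-1,0,0,0,0.29,-3.87,0,-1,0,0,0,0.29,-3.87,0,-1]

```text
time: 13.18
ee_pos: [0.4523, -0.3216, 0.1647]
eef_rot: [0.203, 0.979, 0.0, -0.0]
ft_force: [0.1, 0.3, -2.8]
width: 0.0598
grip_force: 30.0
```

```bash
python3 -c "
from h import *
from bench import camera
go((.451,-.3234,.076))
cv2.imwrite('pics/s1.png',cv2.resize(camera('scene')[240:420,280:480,::-1],None,fx=3,fy=3,interpolation=2))"
```

```text
t 13.18 pos [ 0.4523 -0.3216  0.1647] F [ 0.11  0.29 -2.79] w 0.0598 g 30.0 rot [[-0.918, 0.397, 0.0], [0.397, 0.918, 0.001], [0.0, 0.001, -1.0]] q [ 0.07  0.26  0.54  1.78 -0.14  1.15  1.82]
units [ 0.012 -0.056  2.218]
```

View pics/s1.png

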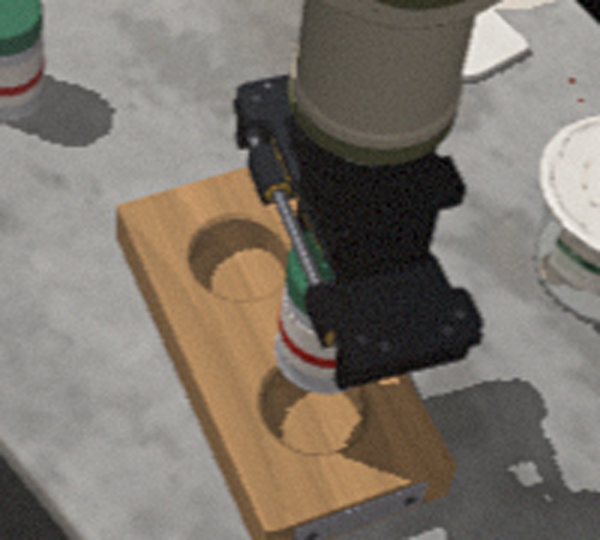

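The tin hangs upright above the near pocket (crop ≈(312,410)), and the path down is clear.

Emit:
drive_tool:
  series: [0,0,0,0.01,-0.05,0.5,-1,0,0,0,0.01,-0.05,1,-1,0,0,0,0.01,-0.05,1.3,-1,0,0,0,0.01,-0.05,1.45,-1,0,0,0,0.01,-0.05,1.55,-1,0,0,0,0.01,-0.05,1.65,-1,0,0,0,0.01,-0.05,1.75,-1,0,0,0,0.01,-0.05,1.8,-1,0,0,0,0.01,-0.05,1.8,-1]

```text
time: 13.98
ee_pos: [0.4501, -0.3249, 0.0928]
eef_rot: [0.204, 0.979, 0.0, -0.0]
ft_force: [-0.2, -0.9, -3.5]
width: 0.0596
grip_force: 30.0
```

```bash
python3 -c "
from h import *
go((.451,-.3234,.076))"
```

```text
t 13.98 pos [ 0.4501 -0.3249  0.0928] F [-0.23 -0.9  -3.5 ] w 0.0596 g 30.0 rot [[-0.917, 0.399, -0.0], [0.399, 0.917, 0.0], [0.0, 0.0, -1.0]] q [ 0.1   0.34  0.53  1.84 -0.2   1.01  1.87]
units [-0.006  0.044  0.421]
```

Emit:
drive_tool:
  series: [0,0,0,0,0.03,0.1,-1,0,0,0,0,0.03,0.2,-1,0,0,0,0,0.03,0.3,-1,0,0,0,0,0.03,0.38,-1,0,0,0,0,0.03,0.4,-1,0,0,0,0,0.03,0.4,-1]

```text
time: 14.48
ee_pos: [0.4503, -0.3238, 0.0765]
eef_rot: [0.204, 0.979, 0.0, -0.0]
ft_force: [-0.6, -0.4, -2.6]
width: 0.0597
grip_force: 30.0
```

```bash
python3 -c "
from h import *
go((.451,-.3234,.0755))"
```

```text
t 14.48 pos [ 0.4503 -0.3238  0.0765] F [-0.56 -0.39 -2.6 ] w 0.0597 g 30.0 rot [[-0.917, 0.399, -0.001], [0.399, 0.917, 0.0], [0.001, 0.0, -1.0]] q [ 0.1   0.37  0.52  1.86 -0.22  0.98  1.88]
units [-0.012  0.015  0.025]
```

Free of the walls and about 1 mm above the floor; release and rise.

Emit:
drive_tool:
  series: [0,0,0,0,0,0.02,-1,0,0,0,0,0,0.02,1,0,0,0,0,0,0.02,1,0,0,0,0,0,0.02,1,0,0,0,0,0,0.02,1,0,0,0,0,0,0.02,1,0,0,0,0,0,0.02,1,0,0,0,0,0,-0.5,1,0,0,0,0,0,-1.2,1,0,0,0,0,0,-2,1]

```text
time: 15.32
ee_pos: [0.4496, -0.3234, 0.1568]
eef_rot: [0.204, 0.979, 0.0, -0.001]
ft_force: [1.1, 0.1, 0.4]
width: 0.0872
grip_force: 0.0
```

Emit:
drive_tool:
  series: [0,0,0,0,0.3,-0.5,1,0,0,0,0,1.2,-0.5,1,0,0,0,0,2.2,-0.5,1,0,0,0,0,3.2,-0.5,1,0,0,0,0,4.2,-0.5,1,0,0,0,0,5.2,-0.5,1,0,0,0,0,6.2,-0.5,1,0,0,0,0,7.2,-0.5,1,0,0,0,0,8.2,-0.5,1,0,0,0,0,9.2,-0.5,1]

```text
time: 16.15
ee_pos: [0.598, 0.0155, 0.1771]
eef_rot: [0.204, 0.979, 0.0, 0.0]
ft_force: [0.3, -0.9, -0.7]
width: 0.0871
grip_force: 0.0
```

```bash
python3 -c "
from h import *
go((.5282,.2079,.165))"
```

```text
t 16.15 pos [0.598  0.0155 0.1771] F [ 0.32 -0.93 -0.73] w 0.0871 g 0.0 rot [[-0.917, 0.399, 0.0], [0.399, 0.917, 0.0], [-0.0, 0.0, -1.0]] q [-0.38  0.32  0.34  1.64 -0.11  1.2   1.14]
units [3.52  3.712 0.303]
```

Emit:
drive_tool:
  series: [0,0,0,0.5,0.6,0.1,1,0,0,0,1.1,1.2,0.2,1,0,0,0,1.7,1.8,0.3,1,0,0,0,2.3,2.45,0.3,1,0,0,0,2.9,3.05,0.3,1,0,0,0,3.35,3.5,0.3,1,0,0,0,3.52,3.68,0.3,1,0,0,0,3.52,3.68,0.3,1,0,0,0,3.52,3.68,0.3,1,0,0,0,3.52,3.68,0.3,1]

```text
time: 16.98
ee_pos: [0.528, 0.2027, 0.165]
eef_rot: [0.205, 0.979, -0.0, 0.0]
ft_force: [1.4, 1.1, -0.0]
width: 0.0868
grip_force: 0.0
```

```bash
python3 -c "
from h import *
from bench import camera
go((.5282,.2079,.065))
im=camera('scene')
cv2.imwrite('pics/s2.png',im[160:420,200:520,::-1])
m,cs=lids(camera('top'))
for c in cs:
    e=cv2.fitEllipse(cv2.convexHull(c)); print(np.round(e[0],1),plane('top',e[0],.105).round(4),plane('top',e[0],.095).round(4))"
```

```text
t 16.98 pos [0.528  0.2027 0.165 ] F [ 1.37  1.07 -0.04] w 0.0868 g 0.0 rot [[-0.916, 0.402, 0.0], [0.402, 0.916, -0.001], [-0.001, -0.001, -1.0]] q [-0.64  0.26  0.23  1.74 -0.06  1.15  0.76]
units [0.05  0.123 2.499]
[494.3 296.9] [[ 0.4497 -0.3215  0.105 ]] [[ 0.4497 -0.3252  0.095 ]]
[316.7 287.4] [[0.4686 0.0369 0.105 ]] [[0.4688 0.0369 0.095 ]]
```

View pics/s2.png

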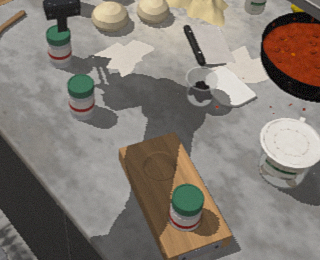

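Tin B stands seated in the near pocket (crop ≈(187,200)). Tin A is under the gripper at ≈(60,40) and C is untouched at ≈(81,85).

Emit:
drive_tool:
  series: [0,0,0,0.02,0.08,0.4,1,0,0,0,0.02,0.08,1.1,1,0,0,0,0.02,0.08,1.8,1,0,0,0,0.02,0.08,2.4,1,0,0,0,0.02,0.08,2.5,1,0,0,0,0.02,0.08,2.5,-1,0,0,0,0.02,0.08,2.5,-1,0,0,0,0.02,0.08,2.5,-1,0,0,0,0.02,0.08,2.5,-1,0,0,0,0.02,0.08,2.5,-1]

```text
time: 17.92
ee_pos: [0.5284, 0.2082, 0.0662]
eef_rot: [0.204, 0.979, 0.001, 0.001]
ft_force: [-0.7, -1.8, 0.1]
width: 0.0611
grip_force: 0.8
```

Emit:
drive_tool:
  series: [0,0,0,0,0,0,-1,0,0,0,0,0,0,-1,0,0,0,0,0,0,-1,0,0,0,0,0,-0.2,-1,0,0,0,0,0,-0.6,-1,0,0,0,0,0,-1.2,-1,0,0,0,0,0,-1.8,-1,0,0,0,0,0,-2.3,-1,0,0,0,0,0,-2.5,-1,0,0,0,0,0,-2.5,-1]

```text
time: 18.75
ee_pos: [0.5287, 0.2084, 0.1671]
eef_rot: [0.204, 0.979, 0.001, 0.001]
ft_force: [0.0, -0.3, -2.4]
width: 0.0598
grip_force: 30.0
```

```bash
python3 -c "
from h import *
go((.4891,-.2096,.215))"
```

```text
t 18.75 pos [0.5287 0.2084 0.1671] F [ 0.04 -0.26 -2.35] w 0.0598 g 30.0 rot [[-0.917, 0.399, 0.003], [0.399, 0.917, 0.002], [-0.002, 0.003, -1.0]] q [-0.65  0.26  0.22  1.73 -0.06  1.16  0.75]
units [-3.27  -9.972 -1.221]
```

Emit:
drive_tool:
  series: [0,0,0,0,0,-0.5,-1,0,0,0,-0.05,-0.2,-1.1,-1,0,0,0,-0.3,-0.9,-1.3,-1,0,0,0,-0.6,-1.8,-1.3,-1,0,0,0,-0.88,-2.7,-1.3,-1,0,0,0,-1.18,-3.6,-1.3,-1,0,0,0,-1.47,-4.5,-1.3,-1,0,0,0,-1.77,-5.4,-1.3,-1,0,0,0,-2.06,-6.3,-1.3,-1,0,0,0,-2.36,-7.2,-1.3,-1]

```text
time: 19.58
ee_pos: [0.498, -0.0954, 0.2155]
eef_rot: [0.204, 0.979, -0.0, -0.001]
ft_force: [0.8, 0.5, -1.2]
width: 0.0596
grip_force: 30.0
```

Emit:
drive_tool:
  series: [0,0,0,-0.28,-0.85,0,-1,0,0,0,-0.55,-1.65,0,-1,0,0,0,-0.75,-2.3,0,-1,0,0,0,-0.9,-2.72,0.2,-1,0,0,0,-0.91,-2.77,0.6,-1,0,0,0,-0.91,-2.77,1,-1,0,0,0,-0.91,-2.77,1.2,-1,0,0,0,-0.91,-2.77,1.2,-1,0,0,0,-0.91,-2.77,1.2,-1]

```text
time: 20.33
ee_pos: [0.4881, -0.2095, 0.1684]
eef_rot: [0.204, 0.979, -0.0, -0.001]
ft_force: [0.3, 0.3, -1.7]
width: 0.0596
grip_force: 30.0
```

```bash
python3 -c "
from h import *
go((.4891,-.2096,.0765))"
```

```text
t 20.33 pos [ 0.4881 -0.2095  0.1684] F [ 0.26  0.34 -1.75] w 0.0596 g 30.0 rot [[-0.917, 0.399, -0.002], [0.399, 0.917, 0.0], [0.002, -0.0, -1.0]] q [-0.17  0.19  0.55  1.83 -0.11  1.15  1.58]
units [-0.028  0.008  2.296]
```

Emit:
drive_tool:
  series: [0,0,0,0,0,0.5,-1,0,0,0,0,0,1,-1,0,0,0,0,0,1.35,-1,0,0,0,0,0,1.5,-1,0,0,0,0,0,1.6,-1,0,0,0,0,0,1.7,-1,0,0,0,0,0,1.8,-1,0,0,0,0,0,1.85,-1,0,0,0,0,0,1.85,-1]

```text
time: 21.08
ee_pos: [0.4885, -0.2098, 0.095]
eef_rot: [0.204, 0.979, 0.0, 0.0]
ft_force: [-0.5, 0.6, -2.1]
width: 0.0599
grip_force: 30.0
```

```bash
python3 -c "
from h import *
go((.4891,-.2096,.0765))"
```

```text
t 21.08 pos [ 0.4885 -0.2098  0.095 ] F [-0.45  0.55 -2.1 ] w 0.0599 g 30.0 rot [[-0.917, 0.399, 0.0], [0.399, 0.917, 0.0], [-0.0, 0.0, -1.0]] q [-0.15  0.29  0.54  1.9  -0.17  1.    1.63]
units [-0.011  0.011  0.462]
```

Emit:
drive_tool:
  series: [0,0,0,0,0.01,0.1,-1,0,0,0,0,0.01,0.2,-1,0,0,0,0,0.01,0.3,-1,0,0,0,0,0.01,0.4,-1,0,0,0,0,0.01,0.45,-1,0,0,0,0,0.01,0.45,-1,0,0,0,0,0.01,0.45,-1]

```text
time: 21.67
ee_pos: [0.4885, -0.2096, 0.0768]
eef_rot: [0.204, 0.979, -0.0, -0.0]
ft_force: [-0.2, 0.3, -1.7]
width: 0.0595
grip_force: 30.0
```

```bash
python3 -c "
from h import *
go((.4891,-.2096,.0757))"
```

```text
t 21.67 pos [ 0.4885 -0.2096  0.0768] F [-0.23  0.31 -1.68] w 0.0595 g 30.0 rot [[-0.917, 0.399, -0.0], [0.399, 0.917, 0.0], [0.0, -0.0, -1.0]] q [-0.14  0.32  0.53  1.92 -0.19  0.96  1.64]
units [-0.014  0.005  0.028]
```

Emit:
drive_tool:
  series: [0,0,0,0,0,0.03,-1,0,0,0,0,0,0.03,1,0,0,0,0,0,0.03,1,0,0,0,0,0,0.03,1,0,0,0,0,0,0.03,1,0,0,0,0,0,0.03,1,0,0,0,0,0,0.03,1,0,0,0,0,0,-0.5,1,0,0,0,0,0,-1.2,1,0,0,0,0,0,-2,1]

```text
time: 22.5
ee_pos: [0.4876, -0.2093, 0.1568]
eef_rot: [0.204, 0.979, -0.0, -0.001]
ft_force: [1.6, 0.8, -0.3]
width: 0.087
grip_force: 0.0
```

Emit:
drive_tool:
  series: [0,0,0,0.1,0.2,-0.4,1,0,0,0,0.4,0.8,-0.4,1,0,0,0,0.8,1.6,-0.4,1,0,0,0,1.3,2.4,-0.4,1,0,0,0,1.75,3.3,-0.4,1,0,0,0,2.2,4.2,-0.4,1,0,0,0,2.6,4.9,-0.3,1,0,0,0,2.87,5.46,-0.2,1,0,0,0,2.87,5.46,-0.2,1,0,0,0,2.87,5.46,-0.2,1]

```text
time: 23.33
ee_pos: [0.4703, 0.0377, 0.1648]
eef_rot: [0.203, 0.979, -0.0, -0.0]
ft_force: [0.9, 0.1, -0.1]
width: 0.0871
grip_force: 0.0
```

```bash
python3 -c "
from h import *
from bench import camera
go((.4708,.0375,.065))
im=camera('scene')
cv2.imwrite('pics/s3.png',im[160:420,200:520,::-1])
m,cs=lids(camera('top'))
for c in cs:
    e=cv2.fitEllipse(cv2.convexHull(c)); print(np.round(e[0],1),plane('top',e[0],.105).round(4))"
```

```text
t 23.33 pos [0.4703 0.0377 0.1648] F [ 0.9   0.07 -0.12] w 0.0871 g 0.0 rot [[-0.918, 0.397, -0.0], [0.397, 0.918, -0.0], [0.0, -0.0, -1.0]] q [-0.5   0.05  0.34  1.97 -0.02  1.12  1.  ]
units [-0.014  0.     2.495]
[495.6 296.4] [[ 0.4507 -0.3243  0.105 ]]
```

View pics/s3.png

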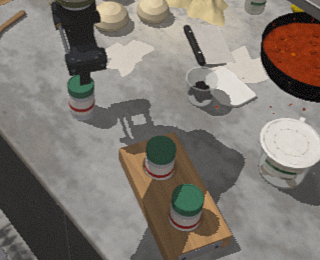

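Both lighter tins stand in the pockets (crop (160,155) and (187,200)). The gripper is above the heaviest tin at (81,90).

Emit:
drive_tool:
  series: [0,0,0,0,0,0.5,1,0,0,0,0,0,1.2,1,0,0,0,0,0,1.9,1,0,0,0,0,0,2.4,1,0,0,0,0,0,2.5,1,0,0,0,0,0,2.5,-1,0,0,0,0,0,2.5,-1,0,0,0,0,0,2.5,-1,0,0,0,0,0,2.5,-1,0,0,0,0,0,2.5,-1]
  grip_force: 35

```text
time: 24.27
ee_pos: [0.4713, 0.0367, 0.066]
eef_rot: [0.204, 0.979, 0.001, 0.001]
ft_force: [-0.2, -0.1, -0.1]
width: 0.0614
grip_force: 0.0
```

Emit:
drive_tool:
  series: [0,0,0,0,0,0,-1,0,0,0,0,0,0,-1,0,0,0,0,0,0,-1,0,0,0,0,0,-0.2,-1,0,0,0,0,0,-0.6,-1,0,0,0,0,0,-1.2,-1,0,0,0,0,0,-1.8,-1,0,0,0,0,0,-2.4,-1,0,0,0,0,0,-3,-1,0,0,0,0,0,-3.5,-1]

```text
time: 25.1
ee_pos: [0.4699, 0.0362, 0.2065]
eef_rot: [0.204, 0.979, -0.0, -0.0]
ft_force: [1.1, 0.1, -6.1]
width: 0.0599
grip_force: 35.0
```

Emit:
drive_tool:
  series: [0,0,0,0,0,-0.3,-1,0,0,0,0,0,-0.5,-1,0,0,0,0,0,-0.5,-1,0,0,0,0,0,-0.5,-1,0,0,0,0,0,-0.5,-1,0,0,0,0,0,-0.5,-1,0,0,0,0,0,-0.5,-1,0,0,0,0,0,-0.5,-1,0,0,0,0,0,-0.5,-1,0,0,0,0,0,-0.5,-1]

```text
time: 25.93
ee_pos: [0.4705, 0.0365, 0.2248]
eef_rot: [0.204, 0.979, -0.0, -0.0]
ft_force: [-0.8, 0.0, -5.8]
width: 0.0598
grip_force: 35.0
```

```bash
python3 -c "
from h import *
from bench import camera
go()
cv2.imwrite('pics/s4.png',camera('scene')[:,:,::-1])"
```

```text
t 25.93 pos [0.4705 0.0365 0.2248] F [-0.8   0.04 -5.83] w 0.0598 g 35.0 rot [[-0.917, 0.399, -0.0], [0.399, 0.917, -0.0], [0.0, -0.0, -1.0]] q [-0.51 -0.01  0.34  1.89  0.    1.26  0.99]
```

View pics/s4.png

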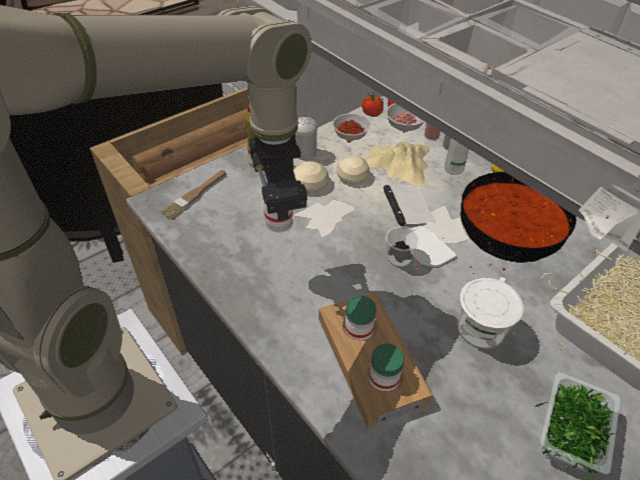

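The heaviest tin is held up (≈(278,213)), and the two lighter ones sit in the rack at (360,317) and (386,366). Handing in.

```bash
python3 -c "
from bench import r
print(r.close_job())"
```

```text
the job is handed in; nothing more can be done
None
```

I handed the job in at about 26 s: the two lighter tins (roughly 0.24 and 0.27 kg) stand let go in the rack pockets, and the heaviest (roughly 0.6 kg) is held upright with its underside about 16 cm above the worktop; the hand-in gave no verdict.

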